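# Set the comb binding machine for the waiting job and start it

## Task

Set up the binding machine for the job in hand: with a finger, push the white selector arm round its dial until it points at the white dot of the field that has the colour of the comb lying in the black job tray. Only then press the white start button fully down and let it come back up. Leave the combs and everything else on the desk and on the machine where they are.

Things in the scene. Friction and masses are not known exactly. Their poses are not given: they have to be found in the camera images.
- binder: comb binding machine, fixed, a white box 300 (own x) x 420 (own y) x 85 high with a dark deck on top; origin: centre of its underside, own z up, own x points away from the robot at yaw 0 (its yaw varies by up to 0.3 rad). A steel comb rail 24 high stands on the deck along its far edge (own x 112 to 138, own y -180 to 180)
- dial_axis (a point): point on the deck where the selector arm's vertical pivot stands, at own (30, 60, 85) of the machine; same axes as the machine. Around it coloured fields, each 0.45 rad wide, are painted flat on the deck from 88 to 135 from the pivot, each with a white dot in its middle 126 from the pivot
- selector (a joint): angle q of the selector arm in rad, limits -1.45 to 1.45; 0: it points along the machine's own -x; positive: anticlockwise seen from above; arm direction in the machine's frame (-cos q, -sin q). White dots at q = -1.1 red, -0.6 yellow, 0.6 blue, 1.1 green. Starts in the grey neutral field, -0.25 to 0.25. Dry friction 0.14 N m, no spring or notches: it stays where it is left
- selector_tip (a point): end of the white selector arm, 115 from the pivot and 25 above the deck. The arm is a bar 14 wide (7 wide over the last 20), its underside 13 and its top 37 above the deck (the last 20: 15 to 35), on a black hub of radius 21 that stands 43 above the deck
- start (a joint): travel of the start button in m: 0 up, 0.006 fully down; sprung, 5 N when fully down. It counts as pressed from 0.0045
- start_top (a point): centre of the top of the white start button (36 diameter, its top 22 above the deck, in a black housing on the deck, at own x -20, y -150 of the machine); it is pressed straight down
- job_tray: black open tray for the job in hand, fixed, 250 (x) x 75 (y) x 25 high, walls and floor 5; on the left of the desk; origin: centre of its underside. The comb in it lies within 15 of its centre
- stock_rack: white open rack with three lanes for the other combs, fixed, 250 (x) x 200 (y) x 25 high; on the right of the desk; origin: centre of its underside
- comb_red: loose red plastic binding comb, 210 long x 18 wide x 18 high, lying along x; origin: centre of its underside. One comb of the four lies in the job tray, drawn at random; only to be looked at
- comb_yellow: loose yellow plastic binding comb, 210 long x 18 wide x 18 high, lying along x; origin: centre of its underside. One comb of the four lies in the job tray, drawn at random; only to be looked at
- comb_blue: loose blue plastic binding comb, 210 long x 18 wide x 18 high, lying along x; origin: centre of its underside. One comb of the four lies in the job tray, drawn at random; only to be looked at
- comb_green: loose green plastic binding comb, 210 long x 18 wide x 18 high, lying along x; origin: centre of its underside. One comb of the four lies in the job tray, drawn at random; only to be looked at
- stamp: loose wooden rubber stamp, 28 x 50 x 46 high, standing on the machine's deck near own (75, -165); origin: centre of its underside
- eraser: loose eraser with a blue sleeve, 23 x 54 x 14 high, on the machine's deck near own (95, 150); origin: near the centre of its underside
- cup: loose green cup, 74 diameter x 85 high, on the left of the desk; origin: centre of its underside
- stapler: loose red and black stapler, 36 x 125 x 50 high, on the right of the desk; origin: centre of its underside
- tape_roll: loose roll of clear tape lying flat, 68 diameter x 19 high, on the desk to the robot's right front; origin: centre of its underside
- calculator: loose grey desk calculator, 170 x 115 x 26 high, on the desk to the robot's left front; origin: centre of its underside

How it is judged:
By the outcome, as a careful person would: the job done as asked, in the order asked, and still so for the second after the job is handed in, with the robot touching nothing.
It also fails if it takes over 42 s, if anything falls off the work surface, if the arm or the gripper's body presses on something with over 40 N, if the wrist force passes 120 N, or if a joint passes its speed limit or range.

## Robot

A 6-joint arm with a two-finger parallel gripper is mounted at the origin on the work surface. World frame = base frame: x ahead of the robot, y to its left, z up, the work surface at z = 0. Lengths are in m, angles in rad, forces in N, time in s.
With the tool pointing down it reaches from about 0.375 to 0.9 m from the base axis. Payload 3.1 kg.
Tool frame: the origin (TCP) lies midway between the tips of the shut fingers; the grasp point (between the pads) lies 19 mm behind it (manip.tcp_to_grasp is the distance from the TCP to the grasp point, in m); z points along the fingers, y is the line along which they close (so a half turn about z gives the same grasp; the last joint's range is limited). The gripper opens to 85 mm and grips with 20 to 120 N. Pads are 22 mm wide; open, the fingers measure 114 mm over their backs; the gripper's body (76 mm by 85 mm) begins 54 mm behind the grasp point. The pads swing forward as they close: fully open they stand 13 mm farther back than shut.
Start: joints at [1.052, 0.527, 1.433, -0, 1.181, -0.178], TCP at [0.209, 0.589, 0.231] pointing down, gripper open.
Joint ranges: [-3.08, 3.08], [-0.75, 2.2], [0.22, 2.44], [-1.43, 4.57], [0, 2.65], [-2.85, 2.85]. Speed limits (rad/s): [2.79, 2.79, 3.14, 3.14, 3.14, 3.14].

## Interface

Orientations are given as a unit quaternion [x, y, z, w].
In Python, from station import manip gives the robot as it stands. The module is installed in compiled form; this text tells all that it offers.
- The arm moves only by the shell command python3 -m crank 'ROWS' [OPENING] [FORCE]. ROWS is JSON, a list of rows, each a list of 2 entries, a list of its own where there are three numbers: the shift along the tool's x, y, z in cm, then the turn about the tool's z in degrees. In form: [[[x, y, z], spin], ...]. A call has 1 to 10 rows; each row is the pose to reach, as a shift and turn from the pose commanded when the call began, along the tool's axes at that moment; what a row does not reach only later rows make up. A row lasts 1/10 s, in which the tool goes at most 50 mm and 8.59 degrees, less where a joint would pass 70% of its speed; a pose out of reach is approached as far as the arm can. A call with a gripper value outside its range is refused whole. OPENING is the finger opening in cm, from 0 to 8.54, set as the call begins (- or left out, the last holds). The fingers move at their own pace and stop on an object; FORCE is the grip in N (left out, the last holds). Time passes only in rows, so rows that repeat a pose let the fingers close. It gives the time, the measured TCP pose, the force and the opening at its end, in the units of the state.
- manip.sense(): the state, without advancing time (a new reading comes with each control period).
- manip.snapshot(name): name is "scene" or "side" or "wrist"; returns the picture (420x560x3 uint8, red, green, blue); there is no depth.
- manip.camera_params(name): a dict with "fx", "fy", "cx", "cy" (pixels), "pose" (4x4, takes a point from camera to world coordinates). Camera axes: x right, y up, looking along -z (the intrinsics and any distortion apply to the point x, -y, -z); pixel columns grow to the right and rows downward; lengths in m; the calibration is good to about 2 mm. The wrist camera is an equidistant fisheye: a pixel r from the principal point sees the ray r / f radians off the axis. A picture is of the moment at which its call begins: read the wrist's pose just before it. camera_params takes no time and is no camera call; for the wrist camera it gives the pose at the moment of the call.
- manip.sign_off(): hands the job in, once; it reports no verdict.
The state is a dict: "t": time; "q": joint angles; "qd": joint speeds; "tau": joint torques, N m; "tcp_pos": TCP position; "tool_rot": TCP orientation; "force": force on the tool from outside, world axes, zero at the start; "ft_torque": the same for the moment, N m; "finger_gap": opening from 0.0 (shut) to 1.0 (fully open).
Only numpy, scipy, OpenCV 4.12 (cv2) and the standard library are available. Lean on these libraries where they do the work, as an engineer would, in place of code of your own. Each camera call takes 0.05 s, during which the arm holds its last target. There are 200 camera calls.

## Working session

There is one attempt and no reset: what is moved stays moved. The work goes in short steps, Python scripts to look and compute and a shell command to move; the robot and the scene stay as the last step left them, time stands still between calls to the robot, and variables do not carry over. Pictures are saved under pics/ and viewed, on a budget of 10 in all, crops included, one or two more only if the job needs it, and the job is handed in when it is done.

```bash
mkdir -p pics; python3 - <<'E'
from station import manip
import cv2,numpy as np
s=manip.sense();print(s['t'],s['tcp_pos'],s['tool_rot'],s['finger_gap'])
for n in("scene","side"):
    im=manip.snapshot(n);cv2.imwrite(f'pics/{n}1.png',im[:,:,::-1]);p=manip.camera_params(n);print({k:np.round(v,3).tolist() for k,v in p.items()})
E
```

```text
0.0 [0.20849272 0.58844675 0.23033143] [ 1.69553204e-01  9.85520442e-01 -1.01320266e-03 -3.77394637e-04] 1.002440205675968
{'fx': 483.053, 'fy': 483.053, 'cx': 284.603, 'cy': 213.88, 'pose': [[0.007, -0.67, 0.743, 1.588], [1.0, -0.005, -0.015, -0.065], [0.014, 0.743, 0.67, 1.083], [0.0, 0.0, 0.0, 1.0]]}
{'fx': 468.346, 'fy': 468.346, 'cx': 281.951, 'cy': 219.821, 'pose': [[0.754, 0.354, -0.553, -0.389], [-0.657, 0.398, -0.64, -1.047], [-0.007, 0.846, 0.533, 0.933], [0.0, 0.0, 0.0, 1.0]]}
```

View pics/scene1.png

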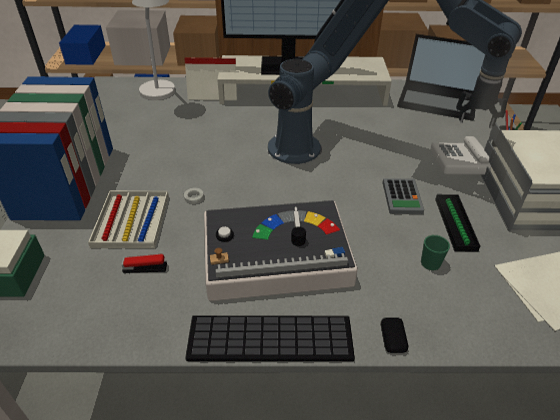

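View pics/side1.png

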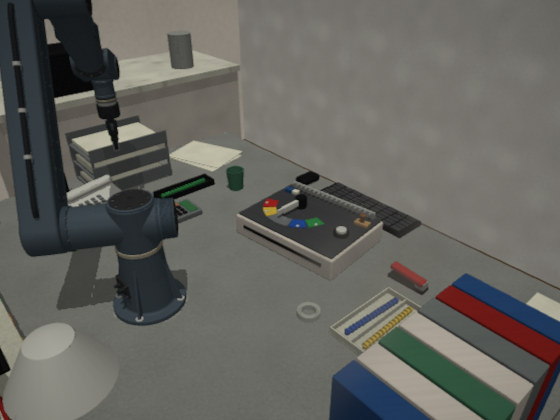

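The comb in the tray (scene 457,222) is green, and the rack holds red, yellow and blue. The target is therefore the green field at scene (262,232), and the arm at (297,210)-(298,235) points at grey. The button is at (225,233) and the stamp at (219,256). Next I'll measure the machine pose from the coloured fields in both views.

```bash
cat > h.py <<'E'
from station import manip
import cv2,numpy as np
def ray(n,uv,z):
    p=manip.camera_params(n);T=p['pose']
    d=T[:3,:3]@np.array([(uv[0]-p['cx'])/p['fx'],-(uv[1]-p['cy'])/p['fy'],-1]);o=T[:3,3]
    return (o+d*(z-o[2])/d[2])[:2]
def pix(n,P):
    p=manip.camera_params(n);T=p['pose'];c=T[:3,:3].T@(np.array(P)-T[:3,3])
    return np.array([p['cx']+p['fx']*c[0]/-c[2],p['cy']+p['fy']*c[1]/c[2]])
H={'red':(0,8),'yellow':(18,32),'blue':(105,125),'green':(50,80)}
Q={'red':-1.1,'yellow':-.6,'blue':.6,'green':1.1}
def fields(n,im,roi):
    x0,x1,y0,y1=roi;h=cv2.cvtColor(im,cv2.COLOR_RGB2HSV)[y0:y1,x0:x1]
    out={}
    for k,(a,b) in H.items():
        m=cv2.inRange(h,(a,120,60),(b,255,255))
        c,_=cv2.findContours(m,cv2.RETR_EXTERNAL,cv2.CHAIN_APPROX_NONE)
        c=max(c,key=cv2.contourArea);f=np.zeros_like(m);cv2.drawContours(f,[c],-1,255,-1)
        ys,xs=np.nonzero(f);out[k]=(xs.mean()+x0,ys.mean()+y0,len(xs))
    return out
def loc(o):  # field centroid in machine frame
    q=Q[o];return np.array([.03-.1122*np.cos(q),.06-.1122*np.sin(q)])
def fit(A,B):
    a=A-A.mean(0);b=B-B.mean(0);y=np.arctan2((a[:,0]*b[:,1]-a[:,1]*b[:,0]).sum(),(a*b).sum())
    R=np.array([[np.cos(y),-np.sin(y)],[np.sin(y),np.cos(y)]]);return y,R,B.mean(0)-R@A.mean(0)
E
python3 - <<'E'
from h import *
for n,roi in(('scene',(240,345,208,245)),('side',(258,330,195,232))):
    im=cv2.imread(f'pics/{n}1.png')[:,:,::-1].copy()
    f=fields(n,im,roi);print(n,{k:np.round(v,1).tolist() for k,v in f.items()})
    A=np.array([loc(k) for k in f]);B=np.array([ray(n,f[k],.085) for k in f])
    y,R,t=fit(A,B);print('yaw',y,'org',t,'res mm',np.round((B-A@R.T-t)*1e3,1).tolist())
    for nm,P in dict(dial=(.03,.06),start=(-.02,-.15)).items():print(nm,R@P+t, pix(n,[*(R@P+t),.107 if nm=='start' else .128]))
    w=cv2.inRange(cv2.cvtColor(im,cv2.COLOR_RGB2HSV),(0,0,150),(180,50,255))
    x0,x1,y0,y1=dict(scene=(212,240,222,244),side=(330,352,222,242))[n]
    ys,xs=np.nonzero(w[y0:y1,x0:x1]);print('button px',xs.mean()+x0,ys.mean()+y0,len(xs),ray(n,(xs.mean()+x0,ys.mean()+y0),.107))
for n,c in(('scene',(205,345,195,300)),('side',(230,390,180,280))):
    im=cv2.imread(f'pics/{n}1.png');x0,x1,y0,y1=c;im=im[y0:y1,x0:x1]
    cv2.imwrite(f'pics/{n}c.png',cv2.resize(im,None,fx=5,fy=5,interpolation=2))
E
```

```text
scene {'red': [328.3, 226.3, 208.0], 'yellow': [313.5, 218.2, 189.0], 'blue': [272.7, 221.6, 182.0], 'green': [261.8, 232.0, 206.0]}
yaw 0.12859261991590432 org [ 0.57777662 -0.06854573] res mm [[-0.4, 0.5], [0.5, -0.6], [0.2, 0.4], [-0.3, -0.3]]
dial [ 0.59983461 -0.00519397] [298.41608253 230.63325434]
start [ 0.57717753 -0.219872  ] [224.02816417 230.07247858]
button px 223.77027027027026 230.43243243243242 74 [ 0.57868452 -0.22048977]
side {'red': [270.2, 202.6, 111.0], 'yellow': [269.3, 210.5, 110.0], 'blue': [297.5, 223.1, 121.0], 'green': [313.4, 221.9, 102.0]}
yaw 0.13275266865690566 org [ 0.57782509 -0.06633773] res mm [[0.5, -1.0], [-0.7, 0.5], [0.5, -0.3], [-0.3, 0.8]]
dial [ 0.59961935 -0.00289476] [300.47401047 195.71286018]
start [ 0.57785553 -0.21766519] [340.97707132 228.01366895]
button px 341.0833333333333 228.86111111111111 36 [ 0.57445567 -0.22128238]
```

View pics/scenec.png

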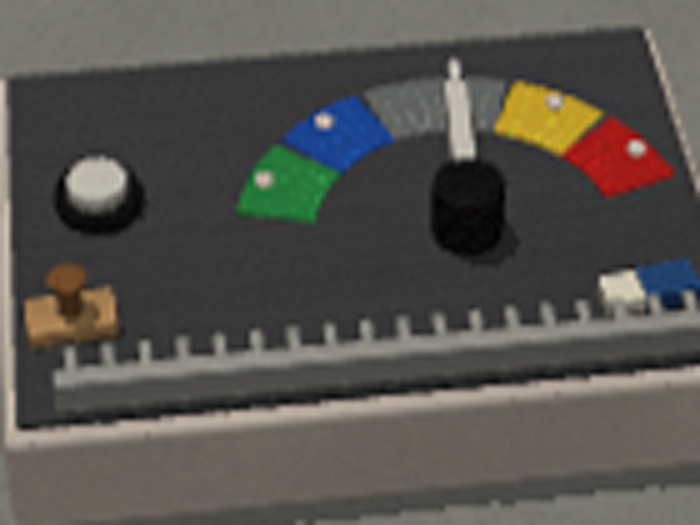

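The crop shows the arm pointing at grey (tip at crop 453,62). The fits agree to about 2 mm: yaw is about 0.13, the pivot is at (0.600,-0.004) and the button is at (0.577,-0.220). I'll compute the waypoints next: push at r≈80 on the +y side with shut fingers and no spin.

```bash
cat >> h.py <<'E'
from scipy.spatial.transform import Rotation
YAW=.1305; ORG=np.array([.5778,-.0675]); RM=np.array([[np.cos(YAW),-np.sin(YAW)],[np.sin(YAW),np.cos(YAW)]])
W=lambda p:RM@np.array(p)+ORG
PIV=W((.03,.06))
def shift(P):
    s=manip.sense();R=Rotation.from_quat(s['tool_rot']).as_matrix()
    return np.round(R.T@(np.array(P)-s['tcp_pos'])*100,2).tolist()
E
python3 - <<'E'
from h import *
tip=ray('scene',(205+453/5,195+65/5),.12);d=RM.T@(tip-PIV);print('tip',d,np.arctan2(-d[1],-d[0]))
tan=lambda q:RM@np.array([np.sin(q),-np.cos(q)]);rad=lambda q:RM@np.array([-np.cos(q),-np.sin(q)])
F=PIV+.08*rad(1.1)-.018*tan(1.1);d=RM.T@(F-PIV);r=np.hypot(*d);qf=np.arctan2(-d[1],-d[0]);print('final',F,r,qf)
S=PIV+r*rad(-.5);print('above start',S,shift([*S,.2]),shift([*S,.106]))
R=Rotation.from_quat(manip.sense()['tool_rot']).as_matrix()
print('arc rel start',[(round(q,2),np.round((R[:2,:2].T@(PIV+r*rad(q)-S))*100,2).tolist()) for q in np.linspace(-.5,qf,15)])
E
```

```text
tip [-0.10633163  0.00762772] -0.07161252744191261
final [ 0.55606799 -0.07351095] 0.08199999999999999 0.8786855576522088
above start [0.52327146 0.02550795] [-48.48, -42.54, 3.11] [-48.48, -42.52, 12.51]
arc rel start [(np.float64(-0.5), [0.0, 0.0]), (np.float64(-0.4), [-0.02, -0.81]), (np.float64(-0.3), [-0.11, -1.61]), (np.float64(-0.2), [-0.29, -2.4]), (np.float64(-0.11), [-0.54, -3.16]), (np.float64(-0.01), [-0.86, -3.9]), (np.float64(0.09), [-1.26, -4.61]), (np.float64(0.19), [-1.72, -5.27]), (np.float64(0.29), [-2.25, -5.88]), (np.float64(0.39), [-2.83, -6.44]), (np.float64(0.48), [-3.47, -6.93]), (np.float64(0.58), [-4.15, -7.37]), (np.float64(0.68), [-4.87, -7.73]), (np.float64(0.78), [-5.62, -8.02]), (np.float64(0.88), [-6.4, -8.24])]
```

```bash
python3 -m crank '[[[-4,-3.5,0],0],[[-7.5,-6.5,0],0],[[-11,-9.5,0],0],[[-14.5,-12.5,0],0],[[-18,-15.5,0],0],[[-21.5,-18.5,0],0],[[-25,-21.5,0],0],[[-28.5,-24.5,0],0],[[-32,-28,0],0],[[-35,-30.5,0],0]]' 0 20
python3 -m crank '[[[-3,-2.7,0],0],[[-6,-5.2,0],0],[[-9,-7.9,1],0],[[-12,-10.3,2],0],[[-13.5,-11.5,3],0],[[-13.5,-11.5,3],0],[[-13.5,-11.5,3],0]]'
python3 - <<'E'
from h import *
tan=lambda q:RM@np.array([np.sin(q),-np.cos(q)]);rad=lambda q:RM@np.array([-np.cos(q),-np.sin(q)])
print(manip.sense()['force'],manip.sense()['q'],shift([*(PIV+.082*rad(-.55)),.106]))
for n in('scene','side'):cv2.imwrite(f'pics/{n}2.png',manip.snapshot(n)[:,:,::-1])
x=[cv2.resize(cv2.imread(f'pics/{n}2.png')[a:a+120,b:b+160],None,fx=2.4,fy=2.4) for n,a,b in(('scene',150,210),('side',130,230))]
cv2.imwrite('pics/b2.png',np.hstack(x))
E
```

```text
t: 1.1
tcp_pos: [0.4371, 0.1822, 0.2311]
tool_rot: [0.17, 0.985, -0.0, -0.0]
force: [0.1, 0.3, -0.6]
finger_gap: -0.0
t: 1.8
tcp_pos: [0.5245, 0.0317, 0.2006]
tool_rot: [0.17, 0.985, 0.0, -0.001]
force: [-0.0, -0.4, 0.1]
finger_gap: 0.003
[-0.04531653 -0.3955318   0.08562173] [-1.52820767e-01  4.36775534e-01  1.71234886e+00  7.83174695e-04
  9.95331074e-01 -1.38266637e+00] [-0.15, -0.22, 9.46]
```

View pics/b2.png

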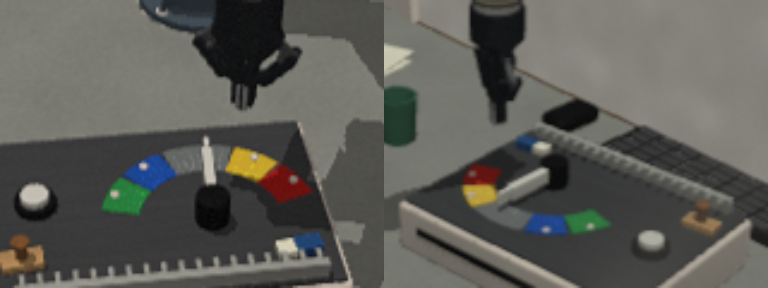

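The shut fingers hang above the yellow side of the arm (tips at crop 243,105, left half), well clear. I'll descend and then push along the arc.

```bash
python3 -m crank '[[[-0.1,0,3],0],[[-0.1,0,6],0],[[-0.1,0,8],0],[[-0.1,0,9.4],0],[[-0.1,0,9.4],0],[[-0.1,0,9.4],0]]'
python3 -m crank '[[[0,-0.8,0],0],[[0,-1.6,0],0],[[-0.1,-2.4,0],0],[[-0.3,-3.2,0],0],[[-0.5,-3.9,0],0],[[-0.9,-4.7,0],0],[[-1.3,-5.4,0],0],[[-1.7,-6,0],0],[[-2.2,-6.6,0],0],[[-2.8,-7.1,0],0]]'
python3 - <<'E'
from h import *
s=manip.sense();d=RM.T@(s['tcp_pos'][:2]-PIV);print(s['tcp_pos'],np.hypot(*d),np.arctan2(-d[1],-d[0]),s['force'])
tan=lambda q:RM@np.array([np.sin(q),-np.cos(q)]);rad=lambda q:RM@np.array([-np.cos(q),-np.sin(q)])
for q in(.45,.55,.65,.75,.88):print(q,shift([*(PIV+.082*rad(q)),.106]))
for n in('scene','side'):cv2.imwrite(f'pics/{n}3.png',manip.snapshot(n)[:,:,::-1])
x=[cv2.resize(cv2.imread(f'pics/{n}3.png')[a:a+120,b:b+160],None,fx=2.4,fy=2.4) for n,a,b in(('scene',150,210),('side',130,230))]
cv2.imwrite('pics/b3.png',np.hstack(x))
E
```

```text
t: 2.5
tcp_pos: [0.5264, 0.0318, 0.1079]
tool_rot: [0.169, 0.986, 0.0, 0.0]
force: [0.3, 0.0, 0.4]
finger_gap: -0.001
t: 3.5
tcp_pos: [0.5289, -0.046, 0.1071]
tool_rot: [0.17, 0.986, 0.0, -0.001]
force: [-0.8, 3.2, -1.2]
finger_gap: -0.0
[ 0.52885759 -0.04596888  0.10709218] 0.08231878893975642 0.4029910596752876 [-0.76860361  3.21126592 -1.20022961]
0.45 [-0.32, -0.22, 0.11]
0.55 [-1.0, -0.68, 0.11]
0.65 [-1.72, -1.07, 0.11]
0.75 [-2.47, -1.39, 0.11]
0.88 [-3.5, -1.69, 0.1]
```

View pics/b3.png

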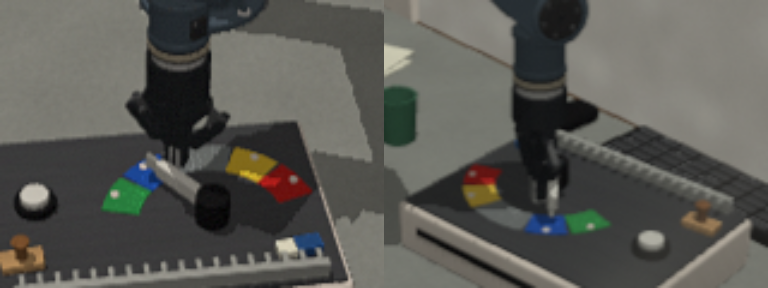

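The arm is now at about blue (left half: tip at 150,158, blue dot beside it) with the finger in contact. I'll push on to just short of green and measure the angle.

```bash
python3 -m crank '[[[-0.5,-0.4,0],0],[[-1,-0.7,0],0],[[-1.5,-1,0],0],[[-2,-1.2,0],0],[[-2.5,-1.4,0],0],[[-2.9,-1.5,0],0],[[-2.9,-1.5,0],0]]'
cat >> h.py <<'E'
def armq(n,im):
    """arm angle from white pixels of the bar's upper part, by rays at mid height between underside and top"""
    h=cv2.cvtColor(im,cv2.COLOR_RGB2HSV);w=cv2.inRange(h,(0,0,125),(180,60,255))
    m=np.zeros_like(w);c=np.array([pix(n,[*(PIV+.116*RM@np.array([-np.cos(a),-np.sin(a)])),z]) for a in np.linspace(.2,1.6,25) for z in(.1,.122)]+[pix(n,[*PIV,.12])])
    cv2.fillConvexPoly(m,cv2.convexHull(c.astype(np.float32)).astype(int),255)
    k,l,st,_=cv2.connectedComponentsWithStats(w&m)
    i=1+np.argmax(st[1:,4]);ys,xs=np.nonzero(l==i)
    P=np.array([RM.T@(ray(n,(x,y),.115)-PIV) for x,y in zip(xs,ys)])
    r=np.hypot(*P.T);a=np.arctan2(-P[:,1],-P[:,0])
    return len(r),[(lo,round(float(np.median(a[(r>lo/1e3)&(r<lo/1e3+.015)])),3)) for lo in range(30,115,15) if ((r>lo/1e3)&(r<lo/1e3+.015)).sum()>2]
E
python3 - <<'E'
from h import *
s=manip.sense();d=RM.T@(s['tcp_pos'][:2]-PIV);print(np.hypot(*d),np.arctan2(-d[1],-d[0]),s['force'])
for n in('scene','side'):
    im=manip.snapshot(n);cv2.imwrite(f'pics/{n}4.png',im[:,:,::-1]);print(n,armq(n,im))
x=[cv2.resize(cv2.imread(f'pics/{n}4.png')[a:a+80,b:b+80],None,fx=5,fy=5) for n,a,b in(('scene',190,235),('side',180,265))]
cv2.imwrite('pics/b4.png',np.hstack(x))
E
```

```text
t: 4.3
tcp_pos: [0.5524, -0.0701, 0.1074]
tool_rot: [0.17, 0.986, -0.0, 0.001]
force: [0.0, 0.1, 0.1]
finger_gap: -0.0
0.08121367261221962 0.8182517226425986 [0.02224277 0.12234547 0.14616902]
scene (70, [(30, 0.948), (45, 0.973), (60, 0.979), (75, 0.996), (90, 0.996), (105, 1.008)])
side (16, [(60, 1.086), (75, 1.061), (90, 1.056)])
```

View pics/b4.png

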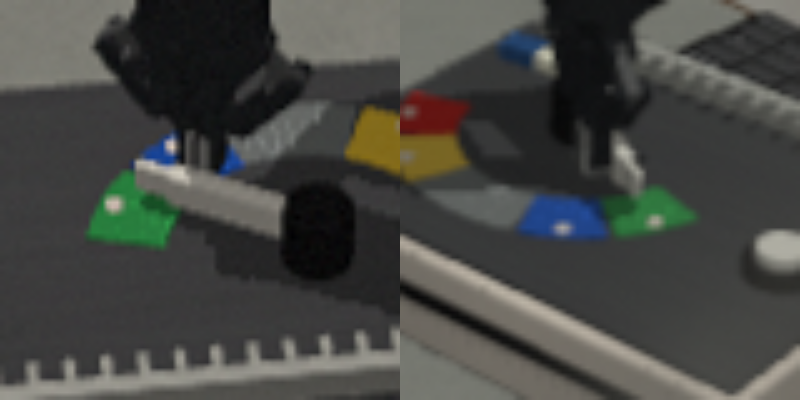

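The tip is inside green but short of the dot, at q≈1.0 to 1.05. I'll push about 0.06 rad more, back off, lift, and measure with a clear view.

```bash
python3 -m crank '[[[-0.2,-0.1,0],0],[[-0.4,-0.1,0],0],[[-0.5,-0.1,0],0],[[-0.5,-0.1,0],0],[[0.5,0.2,0],0],[[1.5,0.5,0],0],[[1.5,0.5,-3],0],[[1.8,0.5,-7],0],[[5,1,-10],0],[[8,1,-10],0]]'
python3 - <<'E'
from h import *
for n in('scene','side'):
    im=manip.snapshot(n);cv2.imwrite(f'pics/{n}5.png',im[:,:,::-1]);print(n,armq(n,im))
    for q in(1.0,1.1,1.2):
      print(q,'tip top px',pix(n,[*(PIV+.115*RM@np.array([-np.cos(q),-np.sin(q)])),.12]))
x=[cv2.resize(cv2.imread(f'pics/{n}5.png')[a:a+50,b:b+50],None,fx=8,fy=8,interpolation=0) for n,a,b in(('scene',205,255),('side',190,285))]
cv2.imwrite('pics/b5.png',np.hstack(x))
E
```

```text
t: 5.4
tcp_pos: [0.4813, -0.033, 0.211]
tool_rot: [0.169, 0.986, -0.0, 0.005]
force: [0.5, 0.6, -0.7]
finger_gap: -0.003
scene (118, [(30, 0.968), (45, 0.996), (60, 1.015), (75, 1.028), (90, 1.034), (105, 1.05)])
1.0 tip top px [262.71023991 220.77545147]
1.1 tip top px [261.11190705 223.25166966]
1.2 tip top px [259.86566209 225.8489662 ]
side (52, [(30, 1.147), (45, 1.119), (60, 1.127), (75, 1.097), (90, 1.102)])
1.0 tip top px [311.28104238 214.19825646]
1.1 tip top px [314.49760385 213.60108809]
1.2 tip top px [317.55409938 212.84012538]
```

View pics/b5.png

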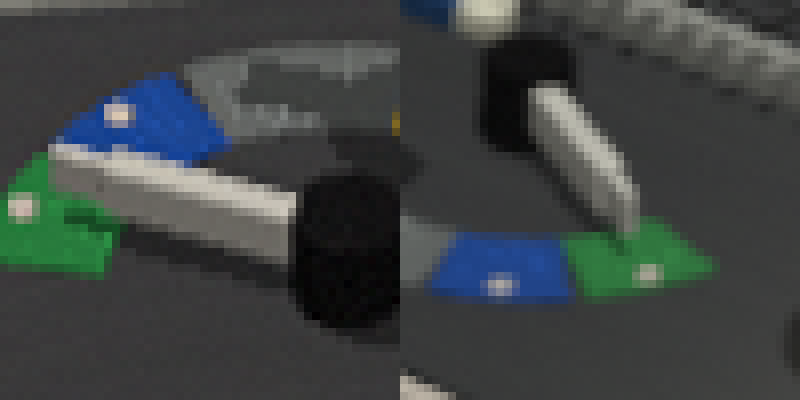

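Both clear views put the arm at q≈1.08±0.02. The scene tip sits at (262.3,223.5) where q=1.1 predicts (261.1,223.3), and the side tip at (314,214.4) where it predicts (314.5,213.6). The selector is good, so the button is next.

```bash
python3 -c "
from h import *
print(shift([.577,-.220,.125]))"
```

```text
[-16.01, -14.44, 8.22]
```

```bash
python3 -m crank '[[[-3,-2.5,0],0],[[-6,-5.5,0],0],[[-9,-8.5,0],0],[[-12,-11,0],0],[[-15,-13.5,0],0],[[-16,-14.5,0],0],[[-16,-14.5,0],0],[[-16,-14.5,0],0]]'
python3 -c "
from h import *
print(shift([.577,-.220,.112]))"
```

```text
t: 6.3
tcp_pos: [0.5806, -0.2219, 0.2065]
tool_rot: [0.17, 0.986, 0.001, -0.001]
force: [-0.4, -0.9, -0.0]
finger_gap: 0.001
[0.38, 0.04, 9.45]
```

```bash
python3 -m crank '[[[0.2,0,3],0],[[0.4,0,6],0],[[0.4,0,8],0],[[0.4,0,9.3],0],[[0.4,0,9.3],0],[[0.4,0,9.3],0]]'
python3 - <<'E'
from h import *
for n in('scene','side'):cv2.imwrite(f'pics/{n}6.png',manip.snapshot(n)[:,:,::-1])
x=[cv2.resize(cv2.imread(f'pics/{n}6.png')[a:a+80,b:b+80],None,fx=5,fy=5) for n,a,b in(('scene',180,190),('side',170,300))]
cv2.imwrite('pics/b6.png',np.hstack(x))
E
```

```text
t: 6.9
tcp_pos: [0.5782, -0.2214, 0.115]
tool_rot: [0.169, 0.986, -0.0, 0.0]
force: [-0.3, 0.0, -0.6]
finger_gap: 0.002
```

View pics/b6.png

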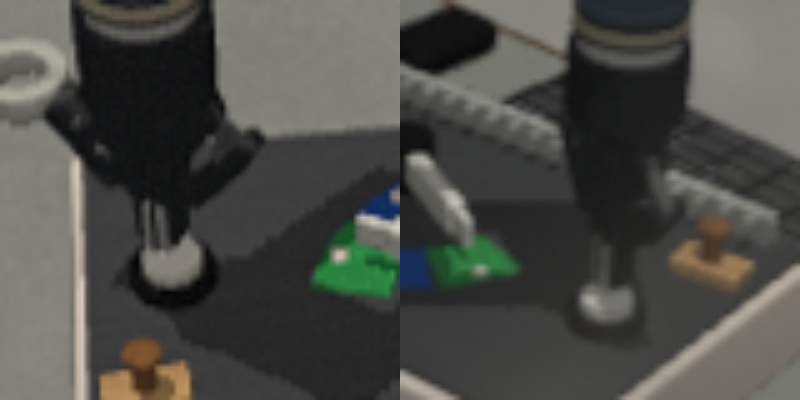

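The fingertips are centred just above the button in both views (160,240 and 605,295), and the stamp is clear. Pressing in small steps.

```bash
python3 -m crank '[[[0,0,0.5],0],[[0,0,0.8],0],[[0,0,1.0],0],[[0,0,1.2],0],[[0,0,1.2],0],[[0,0,1.2],0]]'
```

```text
t: 7.6
tcp_pos: [0.5784, -0.2222, 0.1027]
tool_rot: [0.17, 0.986, -0.0, 0.0]
force: [0.5, 0.3, 3.0]
finger_gap: -0.003
```

```bash
python3 -m crank '[[[0,0,0.1],0],[[0,0,0.2],0],[[0,0,0.2],0],[[0,0,0.2],0]]'; python3 -m crank '[[[0,0,0.1],0],[[0,0,0.15],0],[[0,0,0.15],0],[[0,0,0.15],0]]'
```

```text
t: 8.0
tcp_pos: [0.5784, -0.2222, 0.101]
tool_rot: [0.17, 0.986, -0.0, 0.001]
force: [-0.3, 1.0, 7.0]
finger_gap: 0.002
t: 8.4
tcp_pos: [0.5784, -0.2222, 0.1009]
tool_rot: [0.169, 0.986, -0.0, 0.001]
force: [-2.4, 0.7, 14.7]
finger_gap: -0.001
```

The button is bottomed: z stopped at 0.101 while the force rose past 5 N to about 15 N. I'll release, lift away and check.

```bash
python3 -m crank '[[[0,0,-0.5],0],[[0,0,-1.5],0],[[0,0,-4],0],[[0,0,-8],0],[[3,0,-11],0],[[7,0,-12],0],[[10,0,-12],0],[[10,0,-12],0],[[10,0,-12],0],[[10,0,-12],0]]'
python3 - <<'E'
from h import *
print(manip.sense()['force'])
for n in('scene','side'):
    im=manip.snapshot(n);cv2.imwrite(f'pics/{n}7.png',im[:,:,::-1]);print(n,armq(n,im))
x=[cv2.resize(cv2.imread(f'pics/{n}7.png')[a:a+120,b:b+160],None,fx=2.5,fy=2.5) for n,a,b in(('scene',190,200),('side',165,235))]
cv2.imwrite('pics/b7.png',np.hstack(x))
for n,r in(('scene',(200,360,195,300)),('side',(230,390,180,280))):
    a,b=[cv2.imread(f'pics/{n}{k}.png').astype(int)[r[2]:r[3],r[0]:r[1]] for k in(5,7)]
    ys,xs=np.nonzero(abs(a-b).max(2)>60);print(n,'changed px since before press',len(xs),(xs.min()+r[0],xs.max()+r[0],ys.min()+r[2],ys.max()+r[2]) if len(xs) else '')
E
```

```text
t: 9.4
tcp_pos: [0.4846, -0.1891, 0.2187]
tool_rot: [0.17, 0.986, -0.0, 0.0]
force: [0.3, -1.5, -0.0]
finger_gap: 0.001
[ 0.28025242 -1.48137354 -0.02260588]
scene (68, [(30, 0.968), (45, 1.018), (60, 1.032), (75, 1.035), (90, 1.05)])
side (14, [(30, 1.184)])
scene changed px since before press 288 (np.int64(257), np.int64(338), np.int64(207), np.int64(232))
side changed px since before press 318 (np.int64(264), np.int64(325), np.int64(180), np.int64(225))
```

View pics/b7.png

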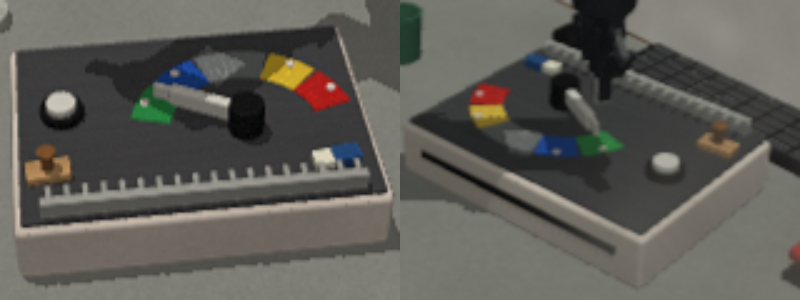

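The arm points at green, the button is up, and the stamp and eraser are unmoved. The changed pixels lie over the dial, where the gripper's shadow moved. Handing in.

```bash
python3 -c "
from station import manip
print(manip.sign_off())"
```

```text
the job is handed in; nothing more can be done
None
```

The job is handed in. The comb in the tray was green, so I pushed the selector arm round to the green dot with the shut fingers, then pressed the start button and released it. It took about 9.5 s of the 42 s, and I viewed 9 pictures.

- **Selector:** with a clear view before the press, the two cameras put the arm at q≈1.09 and q≈1.07 against 1.1. After the press the scene view read the same within noise. The final side reading was unusable because the gripper's shadow left only 14 pixels of the arm (raw value 1.18). I set that reading aside because the picture shows the arm still on green.
- **Start button:** pressing stopped at z = 0.101 m, about 6 mm below its top. Force rose to about 15 N, well over the 5 N spring, so it was fully down. The last picture shows it back up.
- **Everything else:** in the last picture the stamp and eraser had not moved. I did not view the combs and desk items again, but the arm passed well above them. The robot ended about 22 cm up, touching nothing.

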